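# Lock the toy cement mixer's battery cover with the coin key

### The arm

A 6-joint arm with a two-finger parallel gripper is mounted at the origin on the work surface. World frame = base frame: x ahead of the robot, y to its left, z up, the work surface at z = 0. Lengths are in mm, angles in rad, forces in N, time in s.
With the tool pointing down it reaches from about 275 to 750 mm from the base axis. Payload 10.2 kg.
Tool frame: the origin (TCP) lies midway between the tips of the shut fingers; the grasp point (between the pads) lies 19 mm behind it; z points along the fingers, y is the line along which they close (so a half turn about z gives the same grasp; the last joint's range is limited). The gripper opens to 85 mm and grips with 20 to 120 N. Pads are 22 mm wide; open, the fingers measure 114 mm over their backs; the gripper's body (76 mm by 85 mm) begins 54 mm behind the grasp point. The pads swing forward as they close: fully open they stand 13 mm farther back than shut.
Start: joints at [-1.538, 0.313, 1.498, -0, 1.331, -0.223], TCP at [132.822, -507.927, 231.294] pointing down, gripper open.
Joint ranges: [-2.94, 2.94], [-0.97, 2.17], [0.19, 2.56], [-1.23, 4.37], [0.02, 3.11], [-2.88, 2.88]. Speed limits (rad/s): [2.39, 2.39, 3.01, 3.14, 3.14, 3.14].

### API

Orientations are given as a unit quaternion [w, x, y, z].
In Python, from rig import ctrl gives the robot as it stands.
- The arm moves only by the tool send_rows, never from a script. Its argument "targets" is a list of rows, each an object with "offset": the shift along the world's x, y, z in cm, a list of three; "spin": the turn about the world's z in rad. A call has 1 to 8 rows; each row is the pose to reach, as a shift and turn from the pose commanded when the call began; what a row does not reach only later rows make up. A row lasts 1/12 s, in which the tool goes at most 41.7 mm and 7.16 degrees, less where a joint would pass 70% of its speed; a pose out of reach is approached as far as the arm can. A call with a gripper value outside its range is refused whole. "grip" is the opening, from 0 (shut) to 1 (fully open), set as the call begins (left out, the last holds). The fingers move at their own pace and stop on an object; "squeeze" is the grip in N (left out, the last holds). Time passes only in rows, so rows that repeat a pose let the fingers close. It gives the time, the measured TCP pose, the force, the opening and the grip force at its end, in the units of the state.
- ctrl.sense(): the state, without advancing time (a new reading comes with each control period).
- ctrl.capture(name): name is "scene" or "top"; returns (picture, depth): 420x560x3 uint8, red, green, blue; 420x560 float32, mm along the optical axis (not along the pixel's ray), 0 where there is no reading.
- ctrl.calibration(name): a dict with "fx", "fy", "cx", "cy" (pixels), "view" (4x4, takes a point from world to camera coordinates). Camera axes: x right, y down, z forward; pixel columns grow to the right and rows downward; lengths in mm; the calibration is good to about 2 mm. A picture is of the moment at which its call begins. calibration takes no time and is no camera call.
- ctrl.finish_job(): hands the job in; it is judged then, once.
Trained networks look in the newest picture that a camera, given by its name, has taken for a name from the list of things; names that differ only in an ending like _2 or _b are one class to them, and where a whole thing is asked for, a point or a joint stands for the part that bears it (a point fixed in the world has none). Each returns a list of dicts, best first, with "conf" (0 to 1); they miss things now and then, are a little off and sometimes report something else, mostly with a low value. They report only what shows in the picture. A call takes as long as a camera call. They do not tell look-alikes from the thing itself.
- ctrl.search_frame(camera, query): "box" ([left, top, right, bottom] in pixels, round what is visible of it).
- ctrl.place_of(camera, query): "uv" ([column, row] in pixels: a listed point, or the origin of a listed thing).
The state is a dict: "time_s": time; "joints": joint angles; "dq": joint speeds; "tau": joint torques, N m; "eef_pos": TCP position; "ee_rot": TCP orientation; "force": force on the tool from outside, world axes, zero at the start; "wrist_torque": the same for the moment, N m; "grip_width": opening from 0.0 (shut) to 1.0 (fully open); "grip_force": force on a finger pad.
Only numpy, scipy, OpenCV 4.12 (cv2) and the standard library are available. Lean on these libraries where they do the work, as an engineer would, in place of code of your own. Each camera call takes 0.05 s, during which the arm holds its last target. There are 200 camera calls.

### The job

The battery cover of the orange toy cement mixer is closed but not locked. Take the coin key out of its wooden stand, feel its blade into the slot of the spring-loaded fastener on the cover, push the fastener in gently (never with more than about 15 N) and turn it a quarter turn clockwise with the key until it springs up again locked. Then stand the key upright, blade down, back in its stand and let go, leaving everything else where it is.

Things in the scene. Friction and masses are not known exactly. Their poses are not given: they have to be found in the camera images.
- key_grip (a point): centre of the coin key's handle, a black plastic slab 34 mm wide (its x) x 16 mm thick (its y) x 54 mm tall (z up). The loose key (about 60 g, give or take a third) stands upright in its stand.
- key: the coin key; origin at the middle of its blade tip, 53 mm below the handle's centre. Under the handle the steel blade, 18 mm wide (along x) x 3 mm thick (along y), reaches 26 mm down. The key is the same after a half turn about z.
- pocket (a point): middle of the stand's top face, the mouth of its pocket. The stand is a fixed wooden block 90 (x) x 70 (y) x 34 mm tall; the pocket is 25 mm along x, 9 mm along y, 29 mm deep. The key's blade hangs in it, its handle rests on the top face: handle centre 27 mm above this point, key x along the pocket's x.
- mixer: orange toy cement mixer truck, fixed with wheel chocks; origin on the shelf below the fastener, z up, +y along the truck to drum and cab. Deck top 66 mm above the shelf with a 60 x 50 mm well round the fastener. Truck from y = -60 to 278 mm, x = -56 to 56 mm; drum (y 62 to 170 mm) up to 134 mm high, cab (y 181 to 266 mm) up to 121 mm.
- slot (a point): nominal middle of the top of the fastener's head, 69 mm above the shelf; axes as the truck's. The real head (steel disc, 36 mm across) sits up to 5 mm off along truck +x or -x (not y) and 0 to 8 mm lower, differently each time: feel for it. Its slot is 5 mm wide, runs right across, 11 mm deep, flat floor; it lies along truck y unlocked, along x locked.
- plunger (a joint): how far the fastener is pushed in, m: 0 up, 0.0065 hard bottom. A spring pushes it up with 3 N plus 1 N per mm (9.5 N at the bottom). It must be in by 4 mm or more (7 N) to be turned; otherwise a lug blocks the turn after about 13 degrees.
- fastener (a joint): turn of the fastener, rad, clockwise seen from above: 0 unlocked (start, within 0.03), 1.57 locked; hard stops at -0.1 and 1.68. Friction 0.03 N m. The blade has about 7 degrees of play in the slot either way, so turn it that much further. Beyond about 1.35 it springs up into the locked notch when the push is taken away; short of that it does not lock.
- jar: bystander: glass jar with a grey clip-on lid, 84 mm across, 99 mm tall; origin under its centre
- van: bystander: white die-cast toy van, 95 x 38 x 47 mm; origin under its centre
- tile: bystander: blue hard silicone car mat tile, 140 x 140 x 6 mm; origin under its centre
- forklift: bystander: steel toy forklift standing on the tile, 118 x 58 x 90 mm; origin under it
- bowl: bystander: white ceramic bowl, 110 mm across, 45 mm tall; origin under its centre
- case: bystander: black spectacles case, 155 x 65 x 40 mm; origin under its centre
- mug: bystander: blue ceramic mug, 80 mm across, 90 mm tall; origin under its centre
There are look-alikes about, which are no part of the job. Of the things shaped like the key, the black one is meant. Of the things that look like the part that bears pocket, the larger one is meant.

How it is judged (in metres and radians):
On the way, in this order (a step that is already met when the one before it is completed fails the run):
1. the fastener is pushed in by at least 3.5 mm with the key (value of joint plunger above 0.0035 m and contact force between key and mixer above 2 N), for 0.1 s.
2. the fastener has been turned past 1.35 rad with the key (value of joint fastener above 1.35 rad and contact force between key and mixer above 0.5 N), for 0.1 s.
3. the fastener has sprung up again, locked (value of joint fastener above 1.3 rad and value of joint plunger below 0.0015 m), for 0.2 s.
At the end, for the whole second after the job is handed in: The fastener is turned to at least 1.3 rad and up again (pushed in less than 1.5 mm); the key stands upright (within 0.15 rad) and at rest in the pocket of its stand, handle centre within 8 mm of the pocket's middle and 22 to 30 mm above the stand's top; everything else has moved less than 20 mm (all of step 3 and horizontal distance between key_grip and pocket below 0.008 m and z of key_grip in the frame of pocket between 0.022 and 0.03 m and angle between key's own z axis and vertical below 0.15 rad and linear speed of key below 0.02 m/s and angular speed of key below 0.2 rad/s); the robot touches nothing.
It fails at once if the key presses on the mixer with more than 20 N (contact force between key and mixer above 20 N).
It fails at once if the gripper pushes the mixer or the fastener itself, with more than 3 N (contact force between any of the fingers, the arm and mixer above 3 N).
It fails at once if another thing on the shelf (jar, van, tile, forklift, bowl, case, mug) is moved by more than 20 mm (distance of any of jar, van, tile, forklift, bowl, case, mug from where it was at the start of the episode above 0.02 m).
It also fails if it takes over 67 s, if anything falls off the work surface, if the arm or the gripper's body presses on something with over 40 N, if the wrist force passes 120 N, or if a joint passes its speed limit or range.

## Working session

There is one attempt and no reset: what is moved stays moved. The work goes in short steps, Python scripts to look and compute and a tool call to move; the robot and the scene stay as the last step left them, time stands still between calls to the robot, and variables do not carry over. Pictures are saved under pics/ and viewed, at most 10 in all, crops included, and the job is handed in when it is done.

Besides the shell and the picture viewer there is one more tool, called as name(argument=value, ...) on one line, values as JSON. send_rows: Moves the arm, as the interface text tells. Its arguments: {"type":"object","properties":{"targets":{"type":"array"},"grip":{"type":"number"},"squeeze":{"type":"number"}},"required":["targets"]}

```bash
mkdir -p pics; cat > h.py <<'E'
import numpy as np, cv2
from rig import ctrl
def pix(cam,uv,z=None,depth=None):
    c=ctrl.calibration(cam); V=np.array(c["view"]); R=V[:3,:3]; t=V[:3,3]
    ray=np.array([(uv[0]-c["cx"])/c["fx"],(uv[1]-c["cy"])/c["fy"],1.])
    o=-R.T@t; d=R.T@ray
    s=depth if depth is not None else (z-o[2])/d[2]
    return o+s*d
def cloud(cam,D):
    c=ctrl.calibration(cam); V=np.array(c["view"]); R=V[:3,:3]; t=V[:3,3]
    v,u=np.mgrid[:D.shape[0],:D.shape[1]]
    P=np.stack([(u-c["cx"])/c["fx"]*D,(v-c["cy"])/c["fy"]*D,D],-1)
    return (P-t)@R
E
python3 - <<'E'
from h import *
for n in ("scene","top"):
    p,d=ctrl.capture(n); cv2.imwrite(f"pics/{n}0.png",p[:,:,::-1]); np.save(f"{n}0.npy",d)
    for q in ("key_grip","pocket","slot","mixer","key"):
        print(n,q,[(np.round(r["uv"]),round(r["conf"],2)) for r in ctrl.place_of(n,q)][:4])
    for q in ("key","pocket","mixer"):
        print(n,q,[(np.round(r["box"]),round(r["conf"],2)) for r in ctrl.search_frame(n,q)][:4])
print(ctrl.sense())
E
```

```text
scene key_grip [(array([268., 223.]), 0.93), (array([304., 206.]), 0.55)]
scene pocket [(array([212., 218.]), 0.74), (array([268., 236.]), 0.64), (array([128., 298.]), 0.15)]
scene slot [(array([299., 158.]), 0.77)]
scene mixer [(array([295., 184.]), 0.86)]
scene key [(array([268., 244.]), 0.74), (array([300., 226.]), 0.55)]
scene key [(array([258., 214., 278., 238.]), 0.93), (array([299., 194., 312., 224.]), 0.56)]
scene pocket [(array([244., 223., 292., 261.]), 0.72)]
scene mixer [(array([271., 100., 332., 199.]), 0.91)]
top key_grip [(array([292., 212.]), 0.66), (array([250., 202.]), 0.63)]
top pocket [(array([288., 275.]), 0.97), (array([293., 218.]), 0.72)]
top slot [(array([182., 236.]), 0.98), (array([376., 198.]), 0.58)]
top mixer [(array([184., 240.]), 0.6)]
top key [(array([253., 205.]), 0.64), (array([294., 215.]), 0.53)]
top key [(array([291., 208., 300., 222.]), 0.51), (array([247., 197., 258., 204.]), 0.47)]
top pocket [(array([277., 195., 314., 237.]), 0.91), (array([277., 261., 302., 291.]), 0.55)]
top mixer [(array([ 56., 210., 222., 294.]), 0.91), (array([217., 132., 255., 171.]), 0.74)]
{'time_s': 0.9, 'joints': array([-1.53836819e+00,  3.12891094e-01,  1.49770457e+00, -3.28937823e-06,
        1.33100400e+00, -2.23379862e-01]), 'dq': array([ 0.00225832, -0.001271  , -0.0011093 , -0.00141499,  0.00118016,
        0.00138191]), 'tau': array([ 7.30311240e-04, -4.12168157e+01, -2.59893948e+01, -1.13941517e-04,
        6.21462950e-04,  1.14942389e-05]), 'eef_pos': array([ 132.83701752, -507.91943064,  231.2970119 ]), 'ee_rot': array([-3.64432759e-06,  9.91831379e-01,  1.27555933e-01, -1.25593181e-06]), 'force': array([ 0.2186737 , -0.60011639,  0.31062407]), 'wrist_torque': array([ 0.01065366,  0.00270158, -0.04822105]), 'grip_force': 0.0, 'grip_width': 1.0018011537756892}
```

View pics/scene0.png

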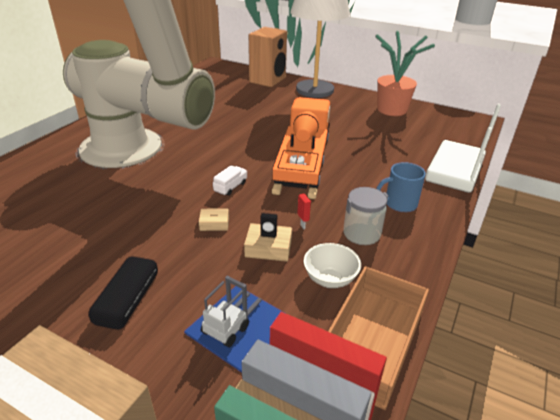

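View pics/top0.png

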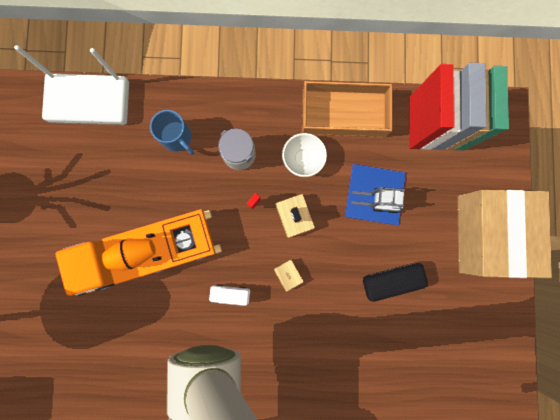

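The scene view shows the black key in the larger stand at about (268,228), a red look-alike key at (304,208) and the truck at (300,155). In the top view the stand is at (295,215), the key at (295,213), and the fastener at (183,239). Next I'll fit poses from depth.

```bash
python3 - <<'E'
from h import *
for n in ("top","scene"):
    d=np.load(f"{n}0.npy"); p=cv2.imread(f"pics/{n}0.png"); P=cloud(n,d); ok=d>0
    c=ctrl.calibration(n); V=np.array(c["view"]); print(n,"campos",np.round(-V[:3,:3].T@V[:3,3]),"fx",c["fx"])
    g=pix(n,(294,214) if n=="top" else (268,236),z=34); print("stand approx",g)
    near=ok&(np.hypot(P[...,0]-g[0],P[...,1]-g[1])<75)
    def rect(m,l):
        Q=P[m][:,:2].astype(np.float32); r=cv2.minAreaRect(Q); print(l,len(Q),np.round(r[0],1),np.round(r[1],1),round(r[2],1),"z",np.round(np.median(P[m][:,2]),1),"mean",np.round(Q.mean(0),1)); return r
    m=near&(abs(P[...,2]-34)<6); rect(m,"stand top")
    mk=near&(P[...,2]>55)&(P[...,2]<100); rect(mk,"key>55")
    mk=near&(P[...,2]>82)&(P[...,2]<100); rect(mk,"key top")
    for uv in ([(182,238)] if n=="top" else [(299,158)]):
        s=pix(n,uv,z=69); print("slot",s)
        hsv=cv2.cvtColor(p,cv2.COLOR_BGR2HSV)
        org=(hsv[...,0]<18)&(hsv[...,1]>170)&(hsv[...,2]>130)&ok
        m=org&(P[...,2]>58)&(P[...,2]<74)&(np.hypot(P[...,0]-s[0],P[...,1]-s[1])<300); rect(m,"deck")
        m=org&(P[...,2]>25)&(np.hypot(P[...,0]-s[0],P[...,1]-s[1])<300); rect(m,"truck")
p=cv2.imread("pics/top0.png")
a=cv2.resize(p[205:275,130:230],None,fx=6,fy=6,interpolation=cv2.INTER_CUBIC)
b=cv2.resize(p[185:245,265:325],None,fx=6,fy=6,interpolation=cv2.INTER_CUBIC)[:420]
b=np.vstack([b,np.zeros((60,360,3),np.uint8)])[:420]
o=np.zeros((420,600+200,3),np.uint8); o[:,:600]=a; o[:200,600:]=cv2.resize(b[:360],(200,200)); 
cv2.imwrite("pics/crop1.png",o)
# drum direction heights
d=np.load("top0.npy");P=cloud("top",d)
print("cab",pix("top",(80,270),z=121))
# heights in well, few samples
for v in range(228,250,3): print([int(P[v,u,2]) for u in range(166,202,3)])
E
```

```text
top campos [ 516. -120. 1015.] fx 396.55835041860655
stand approx [ 588.45320094 -172.45415362   34.        ]
stand top 906 [ 585.7 -174.9] [89.7 70.2] 21.0 z 34.5 mean [ 585.4 -174.4]
key>55 112 [ 585.1 -174.6] [33.2 16.4] 22.3 z 87.6 mean [ 584.6 -173.9]
key top 97 [ 585.3 -174.8] [33.  15.8] 22.3 z 87.9 mean [ 585.2 -174.7]
slot [523.24670588  92.83678235  69.        ]
deck 1775 [525.1  84.5] [110.3 390.7] 18.2 z 66.3 mean [497.5 145.8]
truck 3659 [512.5 121.4] [111.2 468.6] 18.2 z 69.7 mean [491.1 174. ]
scene campos [ 946. -821.  645.] fx 457.72379953235117
stand approx [ 584.6921863  -176.97163511   34.        ]
stand top 854 [ 584.3 -175.5] [90.3 75.3] 20.7 z 35.1 mean [ 588.3 -183.1]
key>55 292 [ 584.8 -176.4] [33.7 19. ] 21.6 z 78.0 mean [ 586.6 -180.3]
key top 116 [ 584.3 -176. ] [33.1 17.9] 21.6 z 87.8 mean [ 585.4 -177.9]
slot [521.86389159  92.03237592  69.        ]
deck 1038 [516.6 102.3] [110.7 432.5] 18.3 z 67.3 mean [514.8 112.4]
truck 2509 [511.5 118.2] [111.  466.2] 18.3 z 68.1 mean [516.  122.9]
cab [448.3657839  300.18090757 121.        ]
[66, 62, 68, 52, 39, 37, 35, 38, 37, 65, 68, 68]
[65, 66, 46, 37, 40, 55, 39, 56, 52, 65, 67, 65]
[66, 65, 53, 39, 38, 68, 65, 70, 55, 66, 64, 69]
[67, 66, 56, 38, 67, 67, 69, 68, 68, 41, 67, 64]
[70, 65, 65, 40, 69, 58, 54, 57, 67, 39, 68, 61]
[66, 67, 66, 45, 68, 68, 65, 68, 68, 42, 65, 64]
[65, 68, 66, 53, 64, 65, 67, 69, 42, 39, 39, 66]
[67, 64, 64, 62, 39, 36, 39, 41, 41, 66, 67, 64]
```

View pics/crop1.png

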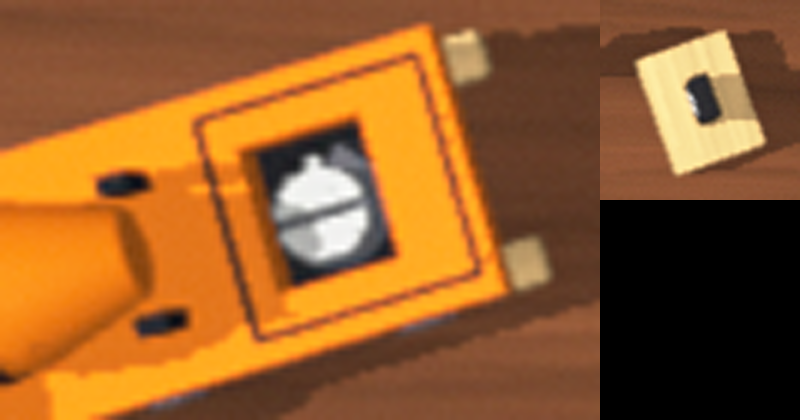

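Poses from the fits:

| Item | Position (mm) | Yaw |
|---|---|---|
| Stand/key | about (585, -175) | 0.372 |
| Truck | – | about 0.318 |
| Disc | about (522, 92) | – |

Moving above the key.

send_rows(targets=[{"offset": [45.2, 33.3, -6], "spin": 0.116}, {"offset": [45.2, 33.3, -6], "spin": 0.116}, {"offset": [45.2, 33.3, -6], "spin": 0.116}, {"offset": [45.2, 33.3, -6], "spin": 0.116}, {"offset": [45.2, 33.3, -6], "spin": 0.116}, {"offset": [45.2, 33.3, -6], "spin": 0.116}, {"offset": [45.2, 33.3, -6], "spin": 0.116}, {"offset": [45.2, 33.3, -6], "spin": 0.116}], grip=0.7, squeeze=60)

```text
time_s: 1.57
eef_pos: [401.1, -309.8, 195.9]
ee_rot: [0.0, 0.983, 0.185, 0.0]
force: [0.1, -1.0, 0.3]
grip_width: 0.699
grip_force: 0.0
```

```bash
cat > s.py <<'E'
from h import *
s=ctrl.sense(); q=s["ee_rot"]
print(round(s["time_s"],2),np.round(s["eef_pos"],2),"yaw",round(2*np.arctan2(q[2],q[1]),4),"F",np.round(s["force"],2),"T",np.round(s["wrist_torque"],3),"w",s["grip_width"],s["grip_force"])
E
python3 s.py
```

```text
1.57 [ 401.09 -309.82  195.87] yaw 0.3717 F [ 0.11 -0.98  0.31] T [-0.026  0.023 -0.038] w 0.6992393514578902 0.0
```

send_rows(targets=[{"offset": [18.39, 13.45, -4.6], "spin": 0}, {"offset": [18.39, 13.45, -4.6], "spin": 0}, {"offset": [18.39, 13.45, -4.6], "spin": 0}, {"offset": [18.39, 13.45, -4.6], "spin": 0}, {"offset": [18.39, 13.45, -4.6], "spin": 0}, {"offset": [18.39, 13.45, -4.6], "spin": 0}, {"offset": [18.39, 13.45, -4.6], "spin": 0}])

```text
time_s: 2.15
eef_pos: [585.8, -173.3, 148.2]
ee_rot: [-0.001, 0.982, 0.187, -0.0]
force: [-0.1, -0.0, -0.6]
grip_width: 0.698
grip_force: 0.0
```

```bash
python3 s.py
```

```text
2.15 [ 585.84 -173.33  148.16] yaw 0.3762 F [-0.14 -0.01 -0.57] T [ 0.055 -0.007  0.031] w 0.6981853016806743 0.0
```

send_rows(targets=[{"offset": [0, 0, -2]}, {"offset": [0, 0, -4]}, {"offset": [0, 0, -5]}, {"offset": [0, 0, -5]}, {"offset": [0, 0, -5]}])

```text
invalid input
```

```bash
python3 s.py
```

```text
2.15 [ 585.84 -173.33  148.16] yaw 0.3762 F [-0.14 -0.01 -0.57] T [ 0.055 -0.007  0.031] w 0.6981853016806743 0.0
```

send_rows(targets=[{"offset": [0, 0, -2], "spin": 0}, {"offset": [0, 0, -4], "spin": 0}, {"offset": [0, 0, -5], "spin": 0}, {"offset": [0, 0, -5], "spin": 0}, {"offset": [0, 0, -5], "spin": 0}])

```text
time_s: 2.57
eef_pos: [583.5, -177.2, 100.3]
ee_rot: [-0.0, 0.983, 0.185, -0.0]
force: [-0.5, -0.3, 0.5]
grip_width: 0.704
grip_force: 0.0
```

```bash
python3 s.py
```

```text
2.57 [ 583.47 -177.22  100.28] yaw 0.3713 F [-0.46 -0.34  0.47] T [-0.002  0.004 -0.058] w 0.7039620483253354 0.0
```

send_rows(targets=[{"offset": [0.15, 0.19, -2], "spin": 0}, {"offset": [0.15, 0.19, -4], "spin": 0}, {"offset": [0.15, 0.19, -5.2], "spin": 0}, {"offset": [0.15, 0.19, -5.2], "spin": 0}, {"offset": [0.15, 0.19, -5.2], "spin": 0}, {"offset": [0.15, 0.19, -5.2], "spin": 0}])

```text
time_s: 3.07
eef_pos: [585.8, -175.4, 49.4]
ee_rot: [0.001, 0.983, 0.185, 0.001]
force: [0.1, -0.5, 0.8]
grip_width: 0.7
grip_force: 0.0
```

```bash
python3 s.py
```

```text
3.07 [ 585.76 -175.42   49.42] yaw 0.3717 F [ 0.13 -0.51  0.81] T [-0.001  0.015 -0.014] w 0.7001620120886624 0.0
```

send_rows(targets=[{"offset": [0, 0, 0], "spin": 0}, {"offset": [0, 0, 0], "spin": 0}, {"offset": [0, 0, 0], "spin": 0}, {"offset": [0, 0, 0], "spin": 0}, {"offset": [0, 0, 0], "spin": 0}, {"offset": [0, 0, 0], "spin": 0}, {"offset": [0, 0, 0], "spin": 0}, {"offset": [0, 0, 0], "spin": 0}], grip=0, squeeze=60)

```text
time_s: 3.73
eef_pos: [585.3, -175.1, 48.5]
ee_rot: [0.0, 0.983, 0.185, 0.0]
force: [-1.2, -0.4, 6.2]
grip_width: 0.182
grip_force: 58.8
```

```bash
python3 s.py
```

```text
3.73 [ 585.34 -175.1    48.46] yaw 0.3718 F [-1.23 -0.38  6.18] T [ 0.024  0.138 -0.019] w 0.18194062881453885 58.77187728881836
```

```bash
cat > slot.py <<'E'
from h import *
import sys
a=np.deg2rad(18.2); tx=np.array([np.cos(a),np.sin(a)]); ty=np.array([-np.sin(a),np.cos(a)])
for n,uv0 in (("top",(183,240)),("scene",(299,158))):
    d=np.load(f"{n}0.npy"); p=cv2.imread(f"pics/{n}0.png"); P=cloud(n,d)
    hsv=cv2.cvtColor(p,cv2.COLOR_BGR2HSV)
    s0=np.array([522,92.])
    L=P[...,:2]-s0; X=L@tx; Y=L@ty; Z=P[...,2]
    org=(hsv[...,0]<20)&(hsv[...,1]>150)&(hsv[...,2]>110)&(d>0)
    m=org&(abs(Z-66)<6)&(abs(X)<80)&(Y>-90)&(Y<30)
    # per-slice edges
    xl=[];xr=[]
    for y in range(-50,30,5):
        k=m&(abs(Y-y)<3); 
        if k.sum()>5: xl.append(X[k].min()); xr.append(X[k].max())
    print(n,"centreline",np.round((np.median(xl)+np.median(xr))/2,1),np.median(xl),np.median(xr),"slope",np.polyfit(range(len(xl)),xl,1)[0]/5,np.polyfit(range(len(xr)),xr,1)[0]/5)
    yb=[Y[m&(abs(X-x)<3)].min() for x in range(-45,50,10)]; print(" back",np.round(np.median(yb),1), "-> slot y",np.round(np.median(yb)+60,1))
    # disc: bright, low saturation near
    w=(hsv[...,1]<60)&(hsv[...,2]>120)&(np.hypot(X,Y)<30)&(Z>50)&(Z<80)
    print(" disc n",w.sum(),"medZ",np.median(Z[w]),"meanZ",Z[w].mean(),"X",X[w].min(),X[w].max(),X[w].mean(),"Y",Y[w].min(),Y[w].max(),Y[w].mean())
    vv,uu=np.nonzero(w); (c,r)=cv2.minEnclosingCircle(np.stack([uu,vv],1).astype(np.float32)); q=pix(n,(uu.mean(),vv.mean()),z=67); print(" circ",c,r,pix(n,c,z=67),"mean",q, "local",(q[:2]-s0)@tx,(q[:2]-s0)@ty)
    deck=m&(abs(X)<45)&(Y>-45)&(Y<-32); print(" deckZ",Z[deck].mean(),deck.sum())
E
python3 slot.py
```

```text
top centreline 0.5 -54.11629729120037 55.20987031059302 slope -0.005820765685667954 0.006744581658497549
 back -60.6 -> slot y -0.6
 disc n 198 medZ 67.51618342387323 meanZ 66.00346684837325 X -21.71964703915156 19.249373963409784 -2.5340515658589644 Y -18.501634287468452 16.17098878464313 -1.814714399221917
 circ (184.06097412109375, 238.8780517578125) 9.351974487304688 [521.28989013  88.37391563  67.        ] mean [520.12699164  89.27517586  67.        ] local -2.6303633203828176 -2.0035008667069945
 deckZ 66.23548904667472 206
scene centreline -1.7 -55.82620401242203 52.36438040413696 slope -0.014396990729852902 0.017549179473001053
 back -62.5 -> slot y -2.5
 disc n 97 medZ 68.28333208129673 meanZ 66.94463467696708 X -22.140679992021656 13.271340537763958 -4.75393108888041 Y -21.40780397150126 15.001851112998775 -4.863465728262474
 circ (297.07574462890625, 160.28787231445312) 7.436561107635498 [521.3019511   82.52565799  67.        ] mean [519.05997784  85.77110588  67.        ] local -4.7384400239955236 -4.999003740019455
 deckZ 67.39099108138815 99
```

send_rows(targets=[{"offset": [0, 0, 2], "spin": 0}, {"offset": [0, 0, 4], "spin": 0}, {"offset": [0, 0, 7], "spin": 0}, {"offset": [0, 0, 10], "spin": 0}, {"offset": [0, 0, 10], "spin": 0}])

```text
time_s: 4.15
eef_pos: [587.1, -175.9, 153.7]
ee_rot: [0.003, 0.983, 0.185, 0.004]
force: [0.0, -0.8, 0.9]
grip_width: 0.18
grip_force: 58.5
```

send_rows(targets=[{"offset": [-6.59, 26.44, 0], "spin": 1.517}, {"offset": [-6.59, 26.44, 0], "spin": 1.517}, {"offset": [-6.59, 26.44, 0], "spin": 1.517}, {"offset": [-6.59, 26.44, 0], "spin": 1.517}, {"offset": [-6.59, 26.44, 0], "spin": 1.517}, {"offset": [-6.59, 26.44, 0], "spin": 1.517}, {"offset": [-6.59, 26.44, 0], "spin": 1.517}, {"offset": [-6.59, 26.44, 0], "spin": 1.517}])

```text
time_s: 4.82
eef_pos: [517.5, 93.5, 147.4]
ee_rot: [-0.001, 0.77, 0.638, -0.0]
force: [0.0, 0.2, -0.8]
grip_width: 0.181
grip_force: 58.5
```

```bash
python3 s.py
```

```text
4.82 [517.52  93.51 147.45] yaw 1.3825 F [ 0.04  0.19 -0.81] T [-0.043  0.031  0.001] w 0.18054240257417212 58.53108823299408
```

send_rows(targets=[{"offset": [0, 0, 0], "spin": 0.516}, {"offset": [0, 0, -1], "spin": 0.516}, {"offset": [0, 0, -2], "spin": 0.516}, {"offset": [0, 0, -2.7], "spin": 0.516}, {"offset": [0, 0, -2.7], "spin": 0.516}, {"offset": [0, 0, -2.7], "spin": 0.516}, {"offset": [0, 0, -2.7], "spin": 0.516}, {"offset": [0, 0, -2.7], "spin": 0.516}])

```text
time_s: 5.48
eef_pos: [519.4, 89.4, 121.3]
ee_rot: [0.0, 0.588, 0.809, 0.0]
force: [-0.1, -0.2, -1.2]
grip_width: 0.184
grip_force: 58.5
```

```bash
python3 s.py; python3 - <<'E'
from h import *
o=[]
for n,(u,v) in (("top",(183,238)),("scene",(296,150))):
    p,d=ctrl.capture(n); o.append(cv2.resize(p[v-35:v+35,u-33:u+34,::-1],(400,418),interpolation=cv2.INTER_CUBIC))
cv2.imwrite("pics/c2.png",np.hstack(o))
E
```

```text
5.48 [519.38  89.44 121.27] yaw 1.8852 F [-0.07 -0.22 -1.16] T [-0.013  0.016 -0.065] w 0.1837649115142658 58.52482795715332
```

View pics/c2.png

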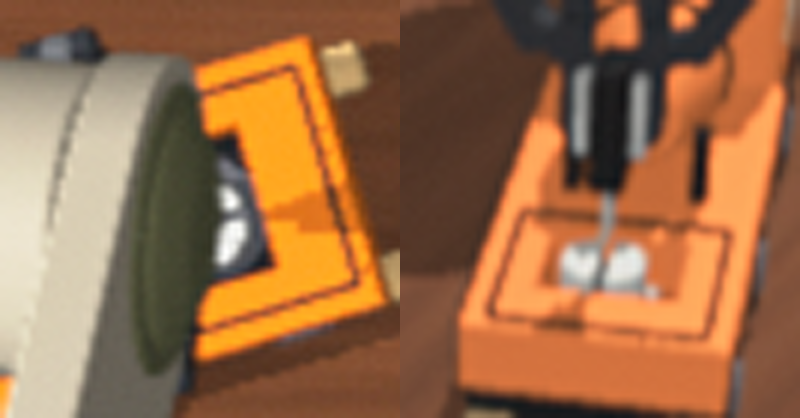

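The scene crop shows the blade at (606,215), hanging almost exactly over the slot in the head at about (602,260). Descending gently to feel for it.

send_rows(targets=[{"offset": [0, 0, -0.4], "spin": 0}, {"offset": [0, 0, -0.8], "spin": 0}, {"offset": [0, 0, -1.1], "spin": 0}, {"offset": [0, 0, -1.3], "spin": 0}, {"offset": [0, 0, -1.5], "spin": 0}, {"offset": [0, 0, -1.6], "spin": 0}, {"offset": [0, 0, -1.6], "spin": 0}])

```text
time_s: 6.17
eef_pos: [519.1, 89.5, 104.6]
ee_rot: [-0.0, 0.587, 0.81, -0.0]
force: [-0.1, -0.5, -1.6]
grip_width: 0.186
grip_force: 58.5
```

```bash
python3 s.py
```

```text
6.17 [519.08  89.47 104.63] yaw 1.8877 F [-0.06 -0.49 -1.58] T [ 0.007  0.01  -0.03 ] w 0.18597605766407352 58.52478504180908
```

send_rows(targets=[{"offset": [0, 0, -0.15], "spin": 0}, {"offset": [0, 0, -0.3], "spin": 0}, {"offset": [0, 0, -0.4], "spin": 0}, {"offset": [0, 0, -0.4], "spin": 0}])

```text
time_s: 6.5
eef_pos: [519.1, 89.5, 100.7]
ee_rot: [-0.0, 0.587, 0.81, -0.0]
force: [-0.2, 0.2, -1.0]
grip_width: 0.18
grip_force: 58.5
```

```bash
python3 s.py
```

```text
6.5 [519.09  89.46 100.68] yaw 1.8877 F [-0.22  0.23 -1.03] T [ 0.002  0.022 -0.005] w 0.1795713709122945 58.53066623210907
```

send_rows(targets=[{"offset": [0, 0, -0.1], "spin": 0}, {"offset": [0, 0, -0.2], "spin": 0}, {"offset": [0, 0, -0.3], "spin": 0}, {"offset": [0, 0, -0.4], "spin": 0}, {"offset": [0, 0, -0.4], "spin": 0}])

```text
time_s: 6.92
eef_pos: [519.2, 89.5, 96.9]
ee_rot: [0.0, 0.587, 0.81, 0.0]
force: [-0.7, 0.6, 1.5]
grip_width: 0.181
grip_force: 58.9
```

send_rows(targets=[{"offset": [0, 0, -0.1], "spin": 0}, {"offset": [0, 0, -0.2], "spin": 0}, {"offset": [0, 0, -0.2], "spin": 0}, {"offset": [0, 0, -0.2], "spin": 0}])

```text
time_s: 7.25
eef_pos: [519.2, 89.5, 95.0]
ee_rot: [0.0, 0.587, 0.81, 0.0]
force: [-1.9, 0.1, 4.7]
grip_width: 0.178
grip_force: 59.1
```

```bash
python3 s.py
```

```text
7.25 [519.23  89.47  95.03] yaw 1.8878 F [-1.94  0.09  4.71] T [-0.006  0.262 -0.022] w 0.17786101145333208 59.09073293209076
```

send_rows(targets=[{"offset": [-0.04, -0.01, -0.1], "spin": 0}, {"offset": [-0.04, -0.01, -0.2], "spin": 0}, {"offset": [-0.04, -0.01, -0.25], "spin": 0}, {"offset": [-0.04, -0.01, -0.25], "spin": 0}])

```text
time_s: 7.58
eef_pos: [519.2, 89.4, 92.7]
ee_rot: [0.0, 0.587, 0.81, 0.0]
force: [-0.9, 0.9, 6.7]
grip_width: 0.183
grip_force: 59.4
```

```bash
python3 s.py
```

```text
7.58 [519.15  89.4   92.66] yaw 1.8878 F [-0.91  0.88  6.73] T [0.142 0.132 0.073] w 0.18349637924875808 59.35090899467468
```

send_rows(targets=[{"offset": [0, 0, -0.1], "spin": 0}, {"offset": [0, 0, -0.1], "spin": -0.05}, {"offset": [0, 0, -0.1], "spin": -0.12}, {"offset": [0, 0, -0.1], "spin": -0.2}, {"offset": [0, 0, -0.1], "spin": -0.3}, {"offset": [0, 0, -0.1], "spin": -0.4}, {"offset": [0, 0, -0.1], "spin": -0.4}])

```text
time_s: 8.17
eef_pos: [518.6, 89.2, 91.6]
ee_rot: [0.0, 0.738, 0.675, -0.0]
force: [-2.7, -1.0, 7.0]
grip_width: 0.182
grip_force: 59.6
```

```bash
python3 s.py
```

```text
8.17 [518.65  89.18  91.61] yaw 1.4827 F [-2.73 -1.01  7.03] T [-0.194  0.558  0.06 ] w 0.18239888387367928 59.62149381637573
```

send_rows(targets=[{"offset": [-0.06, -0.02, -0.03], "spin": -0.1}, {"offset": [-0.06, -0.02, -0.03], "spin": -0.2}, {"offset": [-0.06, -0.02, -0.03], "spin": -0.3}, {"offset": [-0.06, -0.02, -0.03], "spin": -0.4}, {"offset": [-0.06, -0.02, -0.03], "spin": -0.5}, {"offset": [-0.06, -0.02, -0.03], "spin": -0.5}])

```text
time_s: 8.67
eef_pos: [517.7, 89.2, 91.2]
ee_rot: [-0.0, 0.882, 0.472, -0.001]
force: [-3.9, -0.3, 7.1]
grip_width: 0.18
grip_force: 59.7
```

```bash
python3 s.py
```

```text
8.67 [517.7   89.17  91.22] yaw 0.9827 F [-3.9  -0.35  7.15] T [0.046 0.86  0.083] w 0.18009132706400566 59.67739999294281
```

send_rows(targets=[{"offset": [-0.05, 0, -0.03], "spin": -0.1}, {"offset": [-0.05, 0, -0.03], "spin": -0.2}, {"offset": [-0.05, 0, -0.03], "spin": -0.3}, {"offset": [-0.05, 0, -0.03], "spin": -0.4}, {"offset": [-0.05, 0, -0.03], "spin": -0.4}])

```text
time_s: 9.08
eef_pos: [517.1, 89.4, 90.9]
ee_rot: [-0.0, 0.958, 0.287, -0.001]
force: [-4.3, 1.2, 7.6]
grip_width: 0.181
grip_force: 59.7
```

```bash
python3 s.py
```

```text
9.08 [517.08  89.4   90.87] yaw 0.5827 F [-4.31  1.19  7.57] T [0.228 0.923 0.   ] w 0.18111092872864482 59.73480463027954
```

send_rows(targets=[{"offset": [-0.04, 0.05, 0], "spin": -0.1}, {"offset": [-0.04, 0.05, 0], "spin": -0.2}, {"offset": [-0.04, 0.05, 0], "spin": -0.3}, {"offset": [-0.04, 0.05, 0], "spin": -0.37}, {"offset": [-0.04, 0.05, 0], "spin": -0.37}, {"offset": [-0.04, 0.05, 0], "spin": -0.37}])

```text
time_s: 9.58
eef_pos: [516.8, 90.0, 91.0]
ee_rot: [-0.0, 0.994, 0.109, -0.0]
force: [-4.7, 2.2, 7.7]
grip_width: 0.18
grip_force: 59.7
```

```bash
python3 s.py; python3 - <<'E'
from h import *
p,d=ctrl.capture("scene"); u,v=296,155; a=cv2.resize(p[v-35:v+35,u-40:u+40,::-1],(800,600)[:2],interpolation=cv2.INTER_CUBIC)
cv2.imwrite("pics/c3.png",a)
E
```

```text
9.58 [516.8   90.05  90.95] yaw 0.2175 F [-4.67  2.16  7.7 ] T [ 0.473  0.775 -0.019] w 0.18014804287095787 59.73581850528717
```

View pics/c3.png

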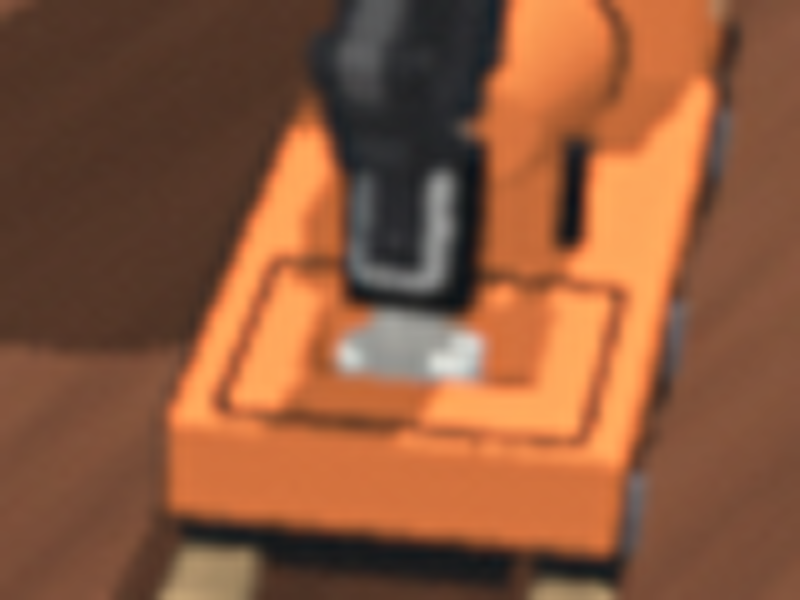

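send_rows(targets=[{"offset": [0, 0, 0.1], "spin": 0}, {"offset": [0, 0, 0.25], "spin": 0}, {"offset": [0, 0, 0.4], "spin": 0}, {"offset": [0, 0, 0.55], "spin": 0.05}, {"offset": [0, 0, 0.7], "spin": 0.1}, {"offset": [0, 0, 0.8], "spin": 0.1}, {"offset": [0, 0, 0.8], "spin": 0.1}])

```text
time_s: 10.22
eef_pos: [517.1, 89.7, 98.5]
ee_rot: [-0.0, 0.988, 0.158, -0.0]
force: [-1.1, 1.5, -0.5]
grip_width: 0.175
grip_force: 58.5
```

```bash
python3 s.py
```

```text
10.22 [517.1   89.71  98.51] yaw 0.3163 F [-1.08  1.49 -0.45] T [ 0.114  0.064 -0.014] w 0.17543587613645648 58.51601600646973
```

send_rows(targets=[{"offset": [0, 0, 0.4], "spin": 0}, {"offset": [0, 0, 0.9], "spin": 0}, {"offset": [0, 0, 1.5], "spin": 0}, {"offset": [0, 0, 2.5], "spin": 0}, {"offset": [0, 0, 4], "spin": 0}, {"offset": [0, 0, 5.4], "spin": 0}, {"offset": [0, -3, 5.4], "spin": 0}, {"offset": [1, -6, 5.4], "spin": 0.04}])

```text
time_s: 10.88
eef_pos: [526.9, 29.9, 154.7]
ee_rot: [0.0, 0.984, 0.179, 0.001]
force: [0.5, 0.0, -1.1]
grip_width: 0.181
grip_force: 58.6
```

send_rows(targets=[{"offset": [2, -4, 0], "spin": 0.01}, {"offset": [3, -8, 0], "spin": 0.01}, {"offset": [4, -12, 0], "spin": 0.01}, {"offset": [5, -16, 0], "spin": 0.015}, {"offset": [5.82, -20.48, 0], "spin": 0.015}, {"offset": [5.82, -20.48, 0], "spin": 0.015}, {"offset": [5.82, -20.48, 0], "spin": 0.015}, {"offset": [5.82, -20.48, 0], "spin": 0.015}])

```text
time_s: 11.55
eef_pos: [585.3, -174.7, 153.1]
ee_rot: [-0.0, 0.983, 0.185, 0.0]
force: [-0.5, -0.4, -0.1]
grip_width: 0.182
grip_force: 58.7
```

```bash
python3 s.py; python3 - <<'E'
from h import *
o=[]
for n,(u,v) in (("top",(183,238)),("scene",(296,155))):
    p,d=ctrl.capture(n); P=cloud(n,d); np.save(n+"1.npy",d); cv2.imwrite(f"pics/{n}1.png",p[:,:,::-1])
    o.append(cv2.resize(p[v-35:v+35,u-33:u+34,::-1],(400,418),interpolation=cv2.INTER_CUBIC))
    L=P[...,:2]-np.array([519,90]); w=(np.hypot(L[...,0],L[...,1])<15)&(P[...,2]>50); print(n,np.median(P[...,2][w]))
p=o and cv2.imread("pics/scene1.png"); o.append(cv2.resize(p[170:270,220:316],(400,418),interpolation=cv2.INTER_CUBIC))
cv2.imwrite("pics/c4.png",cv2.resize(np.hstack(o),(800,279)))
E
```

```text
11.55 [ 585.32 -174.73  153.15] yaw 0.3722 F [-0.48 -0.4  -0.08] T [0.014 0.035 0.053] w 0.18238471447934324 58.720073103904724
top 67.60877840846857
scene 68.75521734301343
```

View pics/c4.png

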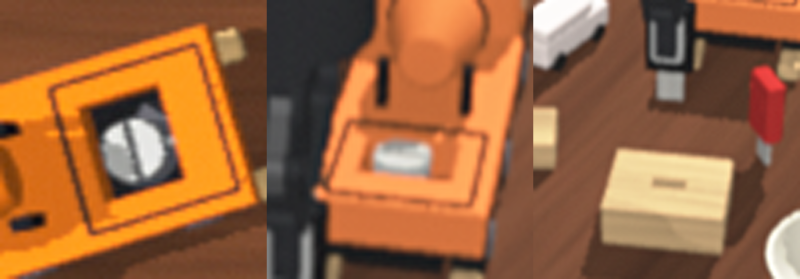

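The picture shows the slot now running across the truck with the head up at z of about 67.6, so it is locked. The key at about (668,85) hangs in line with the pocket at (668,183). Lowering it.

send_rows(targets=[{"offset": [0, -0.04, -2.5], "spin": 0}, {"offset": [0, -0.04, -5], "spin": 0}, {"offset": [0, -0.04, -6.8], "spin": 0}, {"offset": [0, -0.04, -7.1], "spin": 0}, {"offset": [0, -0.04, -7.4], "spin": 0}, {"offset": [0, -0.04, -7.8], "spin": 0}, {"offset": [0, -0.04, -8.2], "spin": 0}, {"offset": [0, -0.04, -8.2], "spin": 0}])

```text
time_s: 12.32
eef_pos: [585.6, -175.4, 70.9]
ee_rot: [0.0, 0.983, 0.185, 0.0]
force: [0.1, -0.2, -1.2]
grip_width: 0.178
grip_force: 58.8
```

```bash
python3 s.py
```

```text
12.32 [ 585.56 -175.37   70.94] yaw 0.3731 F [ 0.15 -0.22 -1.18] T [-0.    -0.002 -0.011] w 0.17818645855535728 58.759172558784485
```

Tip is in the pocket, with no force.

send_rows(targets=[{"offset": [0, 0, -0.5], "spin": 0}, {"offset": [0, 0, -1], "spin": 0}, {"offset": [0, 0, -1.5], "spin": 0}, {"offset": [0, 0, -1.9], "spin": 0}, {"offset": [0, 0, -2.1], "spin": 0}, {"offset": [0, 0, -2.2], "spin": 0}, {"offset": [0, 0, -2.2], "spin": 0}])

```text
time_s: 12.9
eef_pos: [585.5, -175.5, 48.7]
ee_rot: [-0.0, 0.983, 0.185, -0.0]
force: [-0.5, -0.2, -0.6]
grip_width: 0.179
grip_force: 58.9
```

```bash
python3 s.py
```

```text
12.9 [ 585.48 -175.54   48.71] yaw 0.3728 F [-0.5  -0.23 -0.6 ] T [-0.001  0.012 -0.039] w 0.1793429347708885 58.94041657447815
```

Another 0.4 mm to seat it, then release with a partial opening.

send_rows(targets=[{"offset": [0, 0, -0.04], "spin": 0}, {"offset": [0, 0, -0.04], "spin": 0}])

```text
time_s: 13.07
eef_pos: [585.6, -175.6, 48.5]
ee_rot: [0.0, 0.983, 0.185, 0.0]
force: [0.6, 0.1, -0.2]
grip_width: 0.181
grip_force: 59.0
```

send_rows(targets=[{"offset": [0, 0, 0], "spin": 0}, {"offset": [0, 0, 0], "spin": 0}, {"offset": [0, 0, 0], "spin": 0}, {"offset": [0, 0, 0], "spin": 0}, {"offset": [0, 0, 0], "spin": 0}, {"offset": [0, 0, 0], "spin": 0}], grip=0.6)

```text
time_s: 13.57
eef_pos: [585.5, -175.5, 48.4]
ee_rot: [0.0, 0.983, 0.185, 0.0]
force: [0.1, 0.2, -0.2]
grip_width: 0.602
grip_force: 0.0
```

send_rows(targets=[{"offset": [0, 0, 1], "spin": 0}, {"offset": [0, 0, 2.5], "spin": 0}, {"offset": [0, 0, 5], "spin": 0}, {"offset": [0, 0, 8], "spin": 0}, {"offset": [0, 0, 12], "spin": 0}, {"offset": [0, 0, 14], "spin": 0}, {"offset": [-3, -3, 14], "spin": 0}, {"offset": [-6, -6, 14], "spin": 0}])

```text
time_s: 14.23
eef_pos: [526.9, -234.3, 190.6]
ee_rot: [0.001, 0.982, 0.187, 0.001]
force: [-0.3, -1.5, -1.7]
grip_width: 0.601
grip_force: 0.0
```

send_rows(targets=[{"offset": [-4, -4, 0], "spin": 0}, {"offset": [-7, -7, 0], "spin": 0}, {"offset": [-10, -10, 0], "spin": 0}, {"offset": [-10, -10, 0], "spin": 0}, {"offset": [-10, -10, 0], "spin": 0}])

```text
time_s: 14.65
eef_pos: [424.3, -337.0, 189.3]
ee_rot: [0.001, 0.983, 0.183, -0.0]
force: [0.4, 0.4, 0.3]
grip_width: 0.598
grip_force: 0.0
```

```bash
python3 s.py; python3 - <<'E'
from h import *
for n in ("top","scene"):
    p,d=ctrl.capture(n); P=cloud(n,d); cv2.imwrite(f"pics/{n}2.png",p[:,:,::-1])
    near=(np.hypot(P[...,0]-585,P[...,1]+175)<40)&(P[...,2]>80)&(P[...,2]<100)
    if near.sum()>10: r=cv2.minAreaRect(P[near][:,:2].astype(np.float32)); print(n,r,np.median(P[near][:,2]))
E
```

```text
14.65 [ 424.27 -336.98  189.28] yaw 0.3684 F [0.44 0.43 0.32] T [-0.017  0.002 -0.03 ] w 0.5978872645430355 0.0
top ((586.7088623046875, -176.09628295898438), (33.827396392822266, 16.102859497070312), 21.639331817626953) 87.97539580080678
scene ((585.4219970703125, -176.5081787109375), (32.909236907958984, 20.157684326171875), 18.96734619140625) 88.09786843577929
```

View pics/scene2.png

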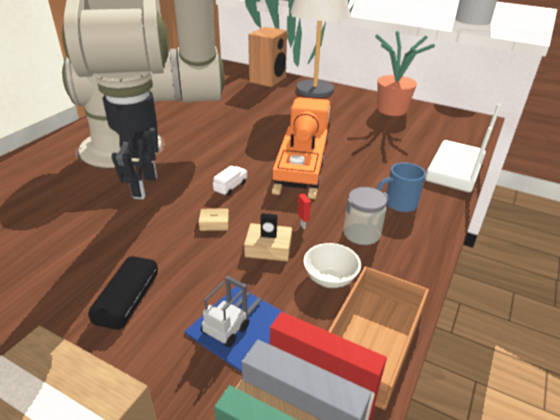

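The key stands seated in its stand at (268,228), its top at z of about 88 and its position within about 2 mm of where it started. The fastener at (298,158) is locked, and nothing else has moved. Handing in.

```bash
python3 -c "
from rig import ctrl
print(ctrl.finish_job())"
```

```text
the job is handed in; nothing more can be done
None
```

I turned the fastener to its locked position and it sprang back up; the key is upright in its stand, the arm is clear, and the job is handed in (no verdict was returned).

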